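Row of trolley parts from the board to the carrying rack, in reverse

ROBOT

A 6-joint arm with a two-finger parallel gripper is mounted at the origin on the work surface. World frame = base frame: x ahead of the robot, y to its left, z up, the work surface at z = 0. Lengths are in m, angles in degrees, forces in N, time in s.
With the tool pointing down it reaches from about 0.25 to 0.725 m from the base axis. Payload 4 kg.
Tool frame: the origin (TCP) lies at the very end of the fingers, on their centre line; the grasp point (between the pads) lies 19 mm behind it; z points along the fingers, y is the line along which they close (so a half turn about z gives the same grasp; the last joint's range is limited). The gripper opens to 85 mm and grips with 20 to 120 N. Pads are 22 mm wide; open, the fingers measure 114 mm over their backs; the gripper's body (76 mm by 85 mm) begins 54 mm behind the grasp point. The pads swing forward as they close: fully open they stand 13 mm farther back than shut.
Start: joints at [71.391, 13.785, 0.286, 76.501, 0, 90], TCP at [0.16, 0.474, 0.231] pointing down, gripper open.
Joint ranges: [-155.79, 155.79], [-60.16, 107.12], [-62.33, 73.08], [-114, 123.19], [-81.49, 82.49], [-180, 180]. Speed limits (degrees/s): [159.86, 159.86, 180, 180, 180, 180].

INTERFACE

Orientations are given as [roll, pitch, yaw] about the fixed x, y, z axes, in that order (R = Rz(yaw) Ry(pitch) Rx(roll)).
In Python, from station import robot, snapshot, calibration, ticket gives the robot as it stands.
- The arm moves only by the tool servo_tool, never from a script. Its argument "motion" is a list of rows, each a list of 2 entries, a list of its own where there are three numbers: the shift along the tool's x, y, z scaled (see below), then the turn, a rotation vector about the tool's x, y, z scaled (see below). A call has exactly 8 rows; each row is the pose to reach, as a shift and turn from the pose commanded when the call began, along the tool's axes at that moment, turning the shorter way round; what a row does not reach only later rows make up. The controller multiplies each number of a shift by 0.1 m and each number of a turn by 360 degrees. A row lasts 1/8 s, in which the tool goes at most 62.5 mm and 10.7 degrees, less where a joint would pass 70% of its speed; a pose out of reach is approached as far as the arm can. A call with a number of a shift or a turn outside -1 to 1 is refused whole. A call with a gripper value outside its range is refused whole. "gripper" is the opening, from 0 (shut) to 1 (fully open), set as the call begins (left out, the last holds). The fingers move at their own pace and stop on an object; "force" is the grip in N (left out, the last holds). Time passes only in rows, so rows that repeat a pose let the fingers close, or fill a call up. It gives the time, the measured TCP pose, the force, the opening and the grip force at its end, in the units of the state.
- robot.state(): the state, without advancing time (a new reading comes with each control period).
- snapshot(name): name is "scene" or "top"; returns (picture, depth): 420x560x3 uint8, red, green, blue; 420x560 float32, m along the optical axis (not along the pixel's ray), 0 where there is no reading.
- calibration(name): a dict with "fx", "fy", "cx", "cy" (pixels), "xyz" and "rotation" of the camera in the world. Camera axes: x right, y up, looking along -z (the intrinsics and any distortion apply to the point x, -y, -z); pixel columns grow to the right and rows downward; lengths in m; the calibration is good to about 2 mm. A picture is of the moment at which its call begins. calibration takes no time and is no camera call.
- ticket.hand_in(): hands the job in; it is judged then, once.
The state is a dict: "t": time; "joint_positions": joint angles; "joint_velocities": joint speeds; "tau": joint torques, N m; "tool_pos": TCP position; "tcp_rot": TCP orientation; "wrist_force": force on the tool from outside, world axes, zero at the start; "wrist_torque": the same for the moment, N m; "width": finger opening in m; "gripper_force": force on a finger pad.
Only numpy, scipy, OpenCV 4.12 (cv2) and the standard library are available. Lean on these libraries where they do the work, as an engineer would, in place of code of your own. Each camera call takes 0.05 s, during which the arm holds its last target. There are 200 camera calls.

TASK

The next bench works from the other end, so move the four parts (levelling foot, castor, bearing block, knob) from the white nests on the plywood board into the four pockets of the green carrying rack in reverse order: as seen from the robot, the part that stood leftmost on the board goes into the rack's rightmost pocket, and so on, one part to a pocket. Set each one down upright on its pocket's floor, without dropping it or tipping it over, and let go.

Things in the scene. Friction and masses are not known exactly. Their poses are not given: they have to be found in the camera images.
- foot_center (a point): Levelling foot: black rubber disc, 42 mm diameter, 12 mm high, at the bottom; plain steel sleeve of 28 mm diameter above it up to 48 mm; thin 10 mm stud up to 66 mm. Loose, upright, x within 0.1 rad of the board's x. Point: its centre, 33 mm above its underside; z up. Grasp the sleeve, 36 to 42 mm above the underside. 0.08 to 0.17 kg.
- castor_center (a point): Castor stored wheel up: 44 mm square steel plate at the bottom, fork 30 mm wide in x, 28 mm in y, black 44 mm wheel with axle along x; 66 mm high. Loose, upright, x within 0.1 rad of the board's x. Point: its centre, 33 mm above its underside; z up. Grasp the flat outer faces of the fork (closing along its x, 30 mm), 36 to 42 mm above the underside. 0.12 to 0.26 kg.
- bearing_center (a point): Aluminium bearing block: foot 40 (x) by 46 mm (y), 10 mm thick; upright block 26 (x) by 38 mm (y), rounded top, dark round bore along x; 60 mm high. Loose, upright, x within 0.1 rad of the board's x. Point: its centre, 30 mm above its underside; z up. Grasp its flat faces (closing along its x, 26 mm), 32 to 40 mm above the underside. 0.11 to 0.23 kg.
- knob_center (a point): Machine knob: steel disc, 40 mm diameter, 6 mm high, at the bottom; 20 mm neck; black round plastic head of 38 mm diameter from 28 to 54 mm, top at 60 mm. Loose, upright, x within 0.1 rad of the board's x. Point: its centre, 30 mm above its underside; z up. Grasp the head, 38 to 44 mm above the underside. 0.05 to 0.12 kg.
- board: Source: fixed plywood board, 78 mm (x), 6 mm thick, from y = -183 to +127 mm. Origin: at table height under the middle of the row of nests. y runs along the row, to the left as seen from the robot (turned at most 0.17 rad). Nest centres at y = +93, +31, -31, -93 mm, x = 0. A 45 mm high jar at y = -158 mm is not part of the job. In front of or behind the green rack.
- rack: Destination: fixed green steel rack, 66 by 256 mm, with a flat steel loop handle (10 mm high) at each end, out to y = -156 and +156 mm. Origin: at table height under the middle. y runs along the row, to the left as seen from the robot (turned at most 0.17 rad). Four pockets centred at y = +93, +31, -31, -93 mm, x = 0, each 54 (x) by 56 mm (y) inside; floor at world z = 0.005, wall tops at 0.013.
- nest_foot: White square nest, fixed on the board, that holds the levelling foot at the start. All four nests are alike: 60 mm square outside, 54 mm inside, walls 3 mm thick and 8 mm high above a 3 mm floor. Origin: centre of its underside, on the board (world z = 0.006); its inner floor is at world z = 0.009. Axes parallel to the board's.
- nest_castor: White square nest, fixed on the board, that holds the castor at the start. All four nests are alike: 60 mm square outside, 54 mm inside, walls 3 mm thick and 8 mm high above a 3 mm floor. Origin: centre of its underside, on the board (world z = 0.006); its inner floor is at world z = 0.009. Axes parallel to the board's.
- nest_bearing: White square nest, fixed on the board, that holds the bearing block at the start. All four nests are alike: 60 mm square outside, 54 mm inside, walls 3 mm thick and 8 mm high above a 3 mm floor. Origin: centre of its underside, on the board (world z = 0.006); its inner floor is at world z = 0.009. Axes parallel to the board's.
- nest_knob: White square nest, fixed on the board, that holds the machine knob at the start. All four nests are alike: 60 mm square outside, 54 mm inside, walls 3 mm thick and 8 mm high above a 3 mm floor. Origin: centre of its underside, on the board (world z = 0.006); its inner floor is at world z = 0.009. Axes parallel to the board's.

How it is judged:
By the outcome, as a careful person would: the job done as asked, in the order asked, and still so for the second after the job is handed in, with the robot touching nothing.
It also fails if it takes over 96 s, if anything falls off the work surface, if the arm or the gripper's body presses on something with over 40 N, if the wrist force passes 120 N, or if a joint passes its speed limit or range.

## Working session

There is one attempt and no reset: what is moved stays moved. The work goes in short steps, Python scripts to look and compute and a tool call to move; the robot and the scene stay as the last step left them, time stands still between calls to the robot, and variables do not carry over. Pictures are saved under pics/ and viewed, at most 14 in all, crops included, and the job is handed in when it is done.

Besides the shell and the picture viewer there is one more tool, called after "Call:" as a command line: name --argument value ..., lists and objects as JSON in quotes. servo_tool: Moves the arm, as the interface text tells. Shifts and turns lie within -1 to 1; 1 stands for 0.1 m of shift or 360 degrees of turn. Its arguments: {"type":"object","properties":{"motion":{"type":"array","items":{"type":"array"}},"gripper":{"type":"number"},"force":{"type":"number"}},"required":["motion"]}

```bash
ls; mkdir -p pics; cat > h.py <<'E'
import numpy as np,cv2
from station import robot,snapshot,calibration,ticket
def snap(n,f):
    p,d=snapshot(n); cv2.imwrite('pics/'+f+'.png',p[:,:,::-1]); np.savez('pics/'+f,p=p,d=d); return p,d
def cam(n):
    c=calibration(n); R=np.array(c['rotation'],float)
    if R.shape!=(3,3):
        from scipy.spatial.transform import Rotation as Ro
        R=Ro.from_euler('xyz',R,degrees=True).as_matrix()
    return c,R,np.array(c['xyz'])
def world(n,u,v,d):
    c,R,t=cam(n); u,v,d=map(np.asarray,(u,v,d))
    P=np.stack([(u-c['cx'])/c['fx']*d,-(v-c['cy'])/c['fy']*d,-d],-1)
    return P@R.T+t
E
python3 - <<'E'
from h import *
for n in('scene','top'):
    snap(n,n+'0'); print(n,calibration(n))
print(robot.state())
E
```

```text
pics
scene {'fx': 386.7228565782224, 'fy': 386.7228565782224, 'cx': 278.5194340861989, 'cy': 211.35046873849384, 'xyz': array([1.00715125, 0.16753086, 0.48322411]), 'rotation': array([ 51.34898835,   1.21761157, 111.15380455])}
top {'fx': 470.4576105930725, 'fy': 470.4576105930725, 'cx': 274.8186143439694, 'cy': 209.22552941919344, 'xyz': array([ 0.41360562, -0.01279207,  0.91156862]), 'rotation': array([  8.33687489,  -0.29618008, -88.4677731 ])}
{'t': 0.1, 'joint_positions': array([7.13891854e+01, 1.38287129e+01, 2.22352916e-01, 7.65034320e+01,
       3.33701784e-03, 8.99989744e+01]), 'joint_velocities': array([ 0.05999712, -0.03040255,  0.20346193,  0.02144509,  0.01829761,
        0.03374342]), 'tau': array([-2.75026096e-04, -3.73136687e+01,  2.53009540e+01,  1.08421105e-02,
       -1.80272752e-05,  2.53271793e-06]), 'tool_pos': array([0.15937039, 0.47331941, 0.23050089]), 'tcp_rot': array([-1.79890208e+02, -3.33897693e-03,  1.61390205e+02]), 'wrist_force': array([-0.31994456,  0.20445531,  0.03169745]), 'wrist_torque': array([ 0.03640049, -0.05706993,  0.04451046]), 'gripper_force': 0.0, 'width': 0.08520945019068248}
```

View pics/top0.png

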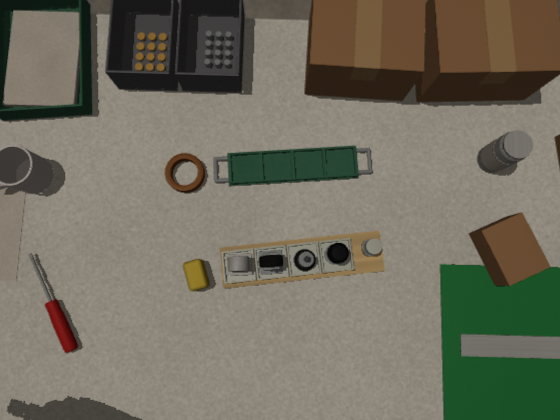

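View pics/scene0.png

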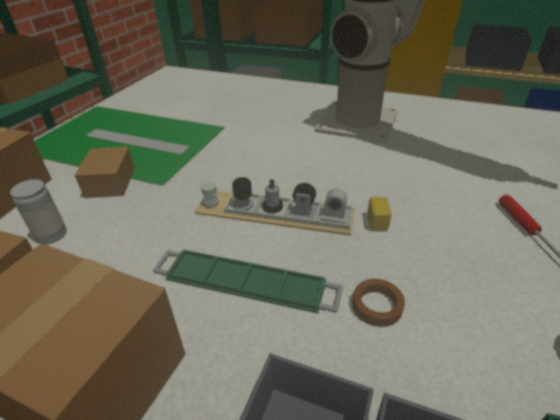

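The top view shows the board at the bottom (rows 235–287, columns 220–384). From left to right it holds the bearing (238,264), castor (271,262), foot (305,260), knob (338,253) and jar (373,247). The green rack is behind it (rows 147–187, columns 215–372). The scene view agrees: the knob is at (242,190), foot (272,195), castor (304,198) and bearing (336,205). So bearing goes to y=-93, castor to -31, foot to +31 and knob to +93.

```bash
python3 - <<'E'
from h import *
V,U=np.mgrid[0:420,0:560]
out={}
for n in('top','scene'):
    z=np.load(f'pics/{n}0.npz'); p,d=z['p'].astype(float),z['d']
    W=world(n,U,V,d); ok=d>0
    X,Y,Z=W[...,0],W[...,1],W[...,2]
    reg=ok&(X>.2)&(X<.6)&(abs(Y)<.27)
    print(n,'table z',np.median(Z[reg&(Z<.004)]), np.percentile(Z[reg],[5,50]))
    hsv=cv2.cvtColor(z['p'],cv2.COLOR_RGB2HSV)
    g=reg&(hsv[...,0]>60)&(hsv[...,0]<95)&(hsv[...,1]>110)&(X<.62)&(Z<.03)&(abs(Y)<.2)
    P=W[g]; r=cv2.minAreaRect(P[:,:2].astype(np.float32)*1000); print('rack',g.sum(),r,'z',np.percentile(P[:,2],[5,50,95]))
    c0=cv2.boxPoints(r); 
    wd=reg&(hsv[...,0]>8)&(hsv[...,0]<24)&(hsv[...,1]>70)&(Z<.012)&(Y<.14)&(Y>-.25)&(X<.4)
    P=W[wd]; k=np.isfinite(P[:,0]); r=cv2.minAreaRect(P[k,:2].astype(np.float32)*1000); print('wood',wd.sum(),r,'z',np.percentile(P[:,2],[5,50,95]))
    m=(reg&(Z>.03)&(Z<.1)&(X<.42)).astype(np.uint8)
    N,L,S,C=cv2.connectedComponentsWithStats(m)
    for i in range(1,N):
        if S[i,4]<40: continue
        Q=W[L==i]; zt=np.percentile(Q[:,2],97); T=Q[Q[:,2]>.03]
        lo,hi=np.percentile(T[:,:2],[3,97],axis=0)
        print('blob',S[i,4],C[i].round(),'mid',((lo+hi)/2).round(4),'ext',(hi-lo).round(4),'mean',Q.mean(0).round(4),'ztop',zt.round(4))
E
```

```text
top table z 0.0005780884570838474 [-0.00194373  0.00090856]
rack 77 ((598.8671875, 39.05483627319336), (6.050333499908447, 72.60901641845703), 3.6257944107055664) z [0.00401856 0.01092112 0.01564382]
wood 67 ((397.69549560546875, 77.30662536621094), (9.660969734191895, 103.28706359863281), 5.9603776931762695) z [0.00160257 0.00665538 0.00838799]
blob 339 [196. 281.] mid [0.4046 0.1263] ext [0.0289 0.0361] mean [0.4052 0.1261 0.0444] ztop 0.0479
scene table z -0.00027118111492979713 [-1.55401890e-03 -6.04112823e-06]Traceback (most recent call last):
  File "<stdin>", line 12, in <module>
    return _quantile_unchecked(
        a, q, axis, out, overwrite_input, method, keepdims, weights)
    return _ureduce(a,
                    func=_quantile_ureduce_func,
    ...<5 lines>...
                    overwrite_input=overwrite_input,
                    method=method)
    r = func(a, **kwargs)
    result = _quantile(arr,
                       quantiles=q,
    ...<2 lines>...
                       out=out,
                       weights=wgt)
    slices_having_nans = np.isnan(arr[-1, ...])
                                  ~~~^^^^^^^^^
IndexError: index -1 is out of bounds for axis 0 with size 0
```

```bash
python3 - <<'E'
import cv2,numpy as np
a=cv2.resize(cv2.imread('pics/top0.png')[130:300,205:395],None,fx=4,fy=3.5,interpolation=cv2.INTER_CUBIC)
cv2.imwrite('pics/topc.png',a)
E
```

```text
(no output)
```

View pics/topc.png

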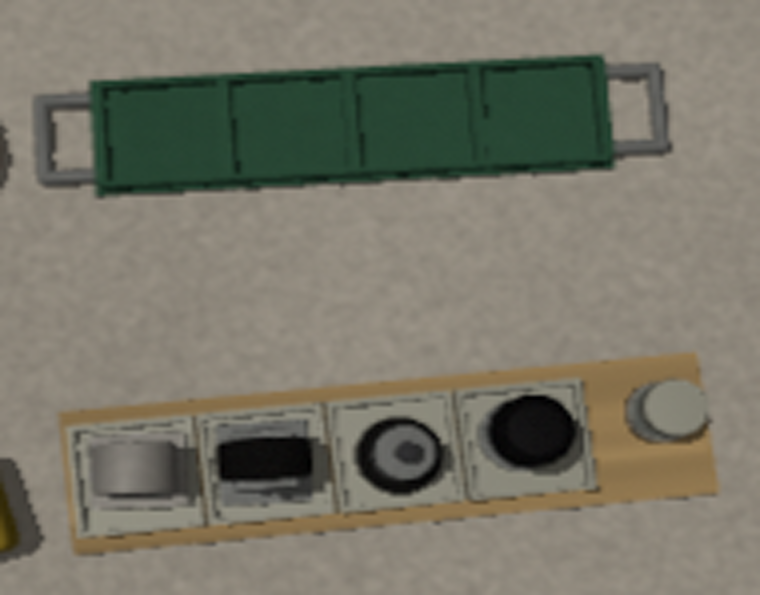

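The crop shows the layout clearly. Board and rack are both turned slightly so their left ends are nearer the robot. My region limits were wrong because the rack sits near x=0.63, so I'm widening them.

```bash
cat > meas.py <<'E'
from h import *
V,U=np.mgrid[0:420,0:560]
def meas(f='0'):
  for n in('top','scene'):
    z=np.load(f'pics/{n}{f}.npz'); d=z['d']; W=world(n,U,V,d); X,Y,Z=np.moveaxis(W,-1,0)
    hsv=cv2.cvtColor(z['p'],cv2.COLOR_RGB2HSV); H,S_,_=cv2.split(hsv)
    reg=(d>0)&(X>.35)&(X<.72)&(abs(Y)<.27)
    for nm,m in(('rack',reg&(H>60)&(H<95)&(S_>80)&(Z<.03)),('wood',reg&(H>8)&(H<24)&(S_>70)&(Z<.02)&(abs(Y)<.22)&(X<.53))):
        N,L,S,C=cv2.connectedComponentsWithStats(cv2.morphologyEx(m.astype(np.uint8),cv2.MORPH_CLOSE,np.ones((5,5))))
        m=m&(L==1+np.argmax(S[1:,4])); P=W[m]
        r=cv2.minAreaRect(P[:,:2].astype(np.float32)*1000); print(n,nm,m.sum(),np.round(r[0],1),np.round(r[1],1),round(r[2],2),'z',np.percentile(P[:,2],[5,50,95]).round(4))
        print(cv2.boxPoints(r).round(1).tolist())
    m=(reg&(Z>.028)&(Z<.1)).astype(np.uint8)
    N,L,S,C=cv2.connectedComponentsWithStats(m)
    for i in range(1,N):
        if S[i,4]<40: continue
        Q=W[L==i]; lo,hi=np.percentile(Q[:,:2],[3,97],axis=0)
        T=Q[Q[:,2]>np.percentile(Q[:,2],97)-.012]
        print(' blob',S[i,4],C[i].round(),'mid',((lo+hi)/2).round(4),'ext',(hi-lo).round(4),'topmean',T.mean(0).round(4),'ztop',np.percentile(Q[:,2],97).round(4))
if __name__=='__main__': meas()
E
python3 meas.py
```

```text
top rack 4083 [634.4 -46.6] [ 64.7 252.4] 4.74 z [0.003  0.006  0.0144]
[[591.7000122070312, 76.4000015258789], [612.5999755859375, -175.10000610351562], [677.0999755859375, -169.6999969482422], [656.2000122070312, 81.80000305175781]]
top wood 2111 [452.1 -68.1] [ 78.7 311.3] 7.69 z [0.0037 0.0064 0.0094]
[[392.20001220703125, 80.9000015258789], [433.8999938964844, -227.6999969482422], [511.8999938964844, -217.10000610351562], [470.20001220703125, 91.4000015258789]]
 blob 225 [373. 246.] mid [ 0.476  -0.1953] ext [0.0244 0.0265] topmean [ 0.4761 -0.1953  0.051 ] ztop 0.0541
 blob 368 [337. 253.] mid [ 0.4614 -0.1284] ext [0.0321 0.0334] topmean [ 0.4618 -0.1286  0.0678] ztop 0.0714
 blob 367 [270. 261.] mid [ 0.4439 -0.0078] ext [0.0284 0.0394] topmean [ 0.4438 -0.0087  0.0719] ztop 0.0764
 blob 194 [305. 259.] mid [ 0.4489 -0.0713] ext [0.024  0.0245] topmean [ 0.4495 -0.0715  0.075 ] ztop 0.0761
 blob 323 [238. 263.] mid [0.4379 0.0503] ext [0.0263 0.0352] topmean [0.4381 0.0506 0.0665] ztop 0.0709
 blob 587 [195. 275.] mid [0.4157 0.1291] ext [0.0506 0.0385] topmean [0.4161 0.1291
[... 419 characters left out ...]
0030517578], [471.8999938964844, 89.4000015258789]]
 blob 399 [242. 188.] mid [ 0.4674 -0.1271] ext [0.0277 0.0312] topmean [ 0.4685 -0.1267  0.0658] ztop 0.0696
 blob 278 [272. 193.] mid [ 0.4536 -0.0711] ext [0.0203 0.0242] topmean [ 0.4525 -0.0716  0.0699] ztop 0.0743
 blob 224 [209. 190.] mid [ 0.4787 -0.195 ] ext [0.0254 0.0255] topmean [ 0.4809 -0.1939  0.0485] ztop 0.0519
 blob 512 [304. 196.] mid [ 0.4493 -0.0066] ext [0.0227 0.0367] topmean [ 0.4487 -0.0065  0.0692] ztop 0.0743
 blob 499 [335. 202.] mid [0.4406 0.0521] ext [0.0251 0.035 ] topmean [0.4427 0.0522 0.0642] ztop 0.069
 blob 475 [379. 209.] mid [0.4203 0.1301] ext [0.05   0.0399] topmean [0.4237 0.1301 0.0427] ztop 0.0457
```

Both views agree to within about 2–4 mm. The board is turned 7.7° with its row origin near (0.449, -0.040). The rack centre is about (0.635, -0.047), turned about 5°. Part tops are at z of about 0.069–0.075, as expected. Next I move towards the bearing.

Call:
servo_tool --motion '[[[-0.1, -0.08, 0.02], [0, 0, 0]], [[-0.25, -0.2, 0.05], [0, 0, 0]], [[-0.4, -0.31, 0.09], [0, 0, 0]], [[-0.55, -0.43, 0.12], [0, 0, 0]], [[-0.7, -0.55, 0.15], [0, 0, 0]], [[-0.8, -0.62, 0.18], [0, 0, 0]], [[-0.9, -0.7, 0.2], [0, 0, 0]], [[-1, -0.78, 0.22], [0, 0, 0]]]' --gripper 1 --force 50

```text
t: 1.1
tool_pos: [0.2299, 0.3675, 0.2092]
tcp_rot: [180.0, -0.0, 161.4]
wrist_force: [-0.4, 0.5, -0.1]
width: 0.0853
gripper_force: 0.0
```

Call:
servo_tool --motion '[[[-0.1, -0.08, 0.02], [0, 0, 0]], [[-0.25, -0.2, 0.05], [0, 0, 0]], [[-0.4, -0.31, 0.09], [0, 0, 0]], [[-0.55, -0.43, 0.12], [0, 0, 0]], [[-0.7, -0.55, 0.15], [0, 0, 0]], [[-0.8, -0.62, 0.18], [0, 0, 0]], [[-0.9, -0.7, 0.2], [0, 0, 0]], [[-1, -0.78, 0.22], [0, 0, 0]]]'

```text
t: 2.1
tool_pos: [0.2997, 0.2617, 0.1872]
tcp_rot: [180.0, -0.0, 161.4]
wrist_force: [-0.4, -0.7, -0.5]
width: 0.0852
gripper_force: 0.0
```

Call:
servo_tool --motion '[[[-0.1, -0.08, 0.02], [0, 0, 0]], [[-0.25, -0.2, 0.05], [0, 0, 0]], [[-0.4, -0.31, 0.09], [0, 0, 0]], [[-0.55, -0.43, 0.12], [0, 0, 0]], [[-0.7, -0.55, 0.15], [0, 0, 0]], [[-0.8, -0.62, 0.18], [0, 0, 0]], [[-0.9, -0.7, 0.2], [0, 0, 0]], [[-1, -0.78, 0.22], [0, 0, 0]]]'

```text
t: 3.1
tool_pos: [0.3696, 0.1559, 0.1652]
tcp_rot: [180.0, -0.0, 161.4]
wrist_force: [0.5, -0.1, 0.3]
width: 0.0857
gripper_force: 0.0
```

Call:
servo_tool --motion '[[[-0.1, -0.08, 0.02], [0, 0, 0.02]], [[-0.25, -0.2, 0.05], [0, 0, 0.045]], [[-0.4, -0.31, 0.09], [0, 0, 0.07]], [[-0.55, -0.43, 0.12], [0, 0, 0.095]], [[-0.7, -0.55, 0.15], [0, 0, 0.12]], [[-0.8, -0.62, 0.18], [0, 0, 0.145]], [[-0.9, -0.7, 0.2], [0, 0, 0.165]], [[-1, -0.78, 0.22], [0, 0, 0.177]]]'

```text
t: 4.1
tool_pos: [0.4395, 0.0499, 0.1432]
tcp_rot: [180.0, -0.0, 97.5]
wrist_force: [-0.6, -0.1, 0.1]
width: 0.0854
gripper_force: 0.0
```

```bash
cat > go.py <<'E'
# go.py x y z yaw : shift/turn in move units from the measured pose
import sys; from h import *
from scipy.spatial.transform import Rotation as Ro
s=robot.state(); g=np.array(list(map(float,sys.argv[1:4]))); R=Ro.from_euler('xyz',s['tcp_rot'],degrees=True)
G=Ro.from_euler('xyz',[180,0,float(sys.argv[4])],degrees=True)
print('t',round(s['t'],2),'pos',s['tool_pos'].round(4),'rot',s['tcp_rot'].round(2),'w',round(s['width'],4),'gf',round(s['gripper_force'],1),'F',s['wrist_force'].round(1))
print('shift',((R.inv().apply(g-s['tool_pos']))/.1).round(3),'turn',((R.inv()*G).as_rotvec(degrees=True)/360).round(4))
E
python3 go.py .4385 .051 .027 97.7
python3 - <<'E'
from h import *
from meas import U,V
z=np.load('pics/top0.npz');W=world('top',U,V,z['d']);Z=W[...,2]
for n,(c,zm) in dict(bearing=((.438,.0505),.045),castor=((.444,-.008),.050)).items():
    m=(np.abs(W[...,:2]-c).max(-1)<.03)&(Z>zm); r=cv2.minAreaRect(W[m][:,:2].astype(np.float32)*1000); print(n,m.sum(),r)
E
```

```text
t 4.1 pos [0.4395 0.0499 0.1432] rot [ 1.800e+02 -1.000e-02  9.753e+01] w 0.0854 gf 0.0 F [-0.6 -0.1  0.1]
shift [ 0.012 -0.008  1.162] turn [ 0.     -0.     -0.0005]
bearing 319 ((437.9573669433594, 51.195587158203125), (26.934581756591797, 37.855960845947266), 3.8810856342315674)
castor 361 ((443.1885681152344, -7.730283737182617), (30.318828582763672, 43.54228591918945), 1.6682674884796143)
```

The gripper is above the bearing. The bearing's yaw measures about 3.9° and the castor's about 1.7°, and their outlines match the stated sizes. I'll descend and grip.

Call:
servo_tool --motion '[[[0, -0.01, 0.1], [0, 0, 0.003]], [[0, -0.01, 0.25], [0, 0, 0.006]], [[0, -0.01, 0.4], [0, 0, 0.01]], [[0, -0.01, 0.55], [0, 0, 0.01]], [[0, -0.01, 0.7], [0, 0, 0.01]], [[0, -0.01, 0.8], [0, 0, 0.01]], [[0, -0.01, 0.9], [0, 0, 0.01]], [[0, -0.01, 0.95], [0, 0, 0.01]]]'

```text
t: 5.1
tool_pos: [0.4378, 0.0505, 0.0477]
tcp_rot: [-180.0, -0.0, 94.1]
wrist_force: [0.6, 0.1, -0.1]
width: 0.0855
gripper_force: 0.0
```

Call:
servo_tool --motion '[[[0, 0, 0.1], [0, 0, 0]], [[0, 0, 0.18], [0, 0, 0]], [[0, 0, 0.22], [0, 0, 0]], [[0, 0, 0.22], [0, 0, 0]], [[0, 0, 0.22], [0, 0, 0]], [[0, 0, 0.22], [0, 0, 0]], [[0, 0, 0.22], [0, 0, 0]], [[0, 0, 0.22], [0, 0, 0]]]'

```text
t: 6.1
tool_pos: [0.4382, 0.0504, 0.0264]
tcp_rot: [180.0, -0.0, 94.1]
wrist_force: [0.2, -0.9, -0.6]
width: 0.0854
gripper_force: 0.0
```

Call:
servo_tool --motion '[[[0, 0, 0], [0, 0, 0]], [[0, 0, 0], [0, 0, 0]], [[0, 0, 0], [0, 0, 0]], [[0, 0, 0], [0, 0, 0]], [[0, 0, 0], [0, 0, 0]], [[0, 0, 0], [0, 0, 0]], [[0, 0, 0], [0, 0, 0]], [[0, 0, 0], [0, 0, 0]]]' --gripper 0 --force 50

```text
t: 7.1
tool_pos: [0.4383, 0.0504, 0.0264]
tcp_rot: [180.0, -0.0, 94.1]
wrist_force: [-0.4, 0.2, 1.9]
width: 0.0256
gripper_force: 49.6
```

```bash
python3 go.py .643 -.140 .026 95; python3 -c "
from h import *
snap('scene','s1');cv2.imwrite('pics/s1c.png',cv2.resize(cv2.imread('pics/s1.png')[120:320,140:420],None,fx=2.8,fy=2.8))"
```

```text
t 7.1 pos [0.4383 0.0504 0.0264] rot [179.98  -0.    94.07] w 0.0256 gf 49.6 F [-0.4  0.2  1.9]
shift [-2.045  1.907  0.005] turn [ 0.0001 -0.     -0.0026]
```

View pics/s1c.png

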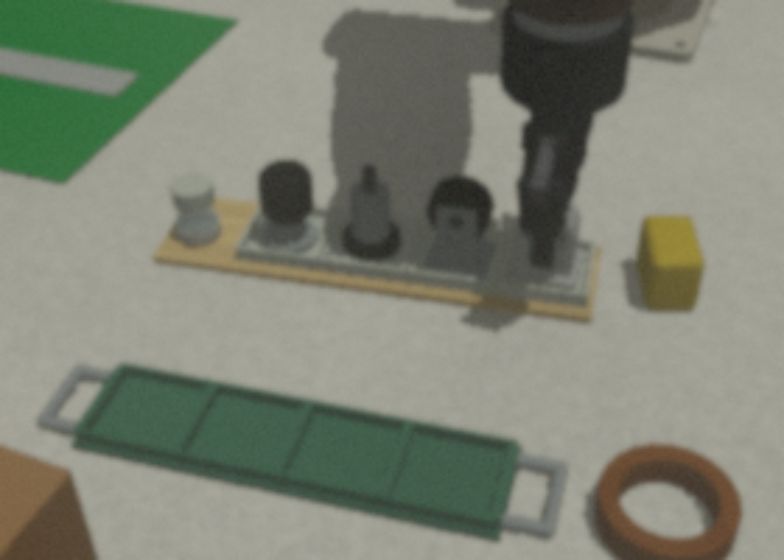

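The bearing is gripped at (540,240) in the crop, with an opening of 25.6 mm. The other parts are undisturbed and the rack is clear. I'll lift it and carry it to the rightmost pocket.

Call:
servo_tool --motion '[[[0, 0, -0.1], [0, 0, 0]], [[0, 0, -0.25], [0, 0, 0]], [[0, 0.05, -0.45], [0, 0, 0]], [[0, 0.2, -0.65], [0, 0, 0]], [[0, 0.4, -0.85], [0, 0, 0]], [[-0.1, 0.6, -0.95], [0, 0, 0]], [[-0.22, 0.8, -1], [0, 0, 0]], [[-0.35, 0.95, -1], [0, 0, -0.0026]]]'

```text
t: 8.15
tool_pos: [0.5361, 0.022, 0.127]
tcp_rot: [180.0, -0.0, 95.1]
wrist_force: [-1.0, 1.0, -1.3]
width: 0.0256
gripper_force: 49.4
```

Call:
servo_tool --motion '[[[-0.12, 0.15, 0], [0, 0, 0]], [[-0.26, 0.3, 0], [0, 0, 0]], [[-0.4, 0.45, 0], [0, 0, 0]], [[-0.55, 0.6, 0], [0, 0, 0]], [[-0.7, 0.75, 0], [0, 0, 0]], [[-0.83, 0.87, 0], [0, 0, 0]], [[-0.93, 0.95, 0], [0, 0, 0]], [[-1, 0.98, 0], [0, 0, 0]]]'

```text
t: 9.15
tool_pos: [0.6416, -0.0692, 0.126]
tcp_rot: [-179.9, -0.0, 95.0]
wrist_force: [-0.1, -0.5, -2.0]
width: 0.0255
gripper_force: 49.4
```

Call:
servo_tool --motion '[[[-0.1, 0, 0], [0, 0, 0]], [[-0.22, 0, 0], [0, 0, 0]], [[-0.36, 0, 0], [0, 0, 0]], [[-0.5, 0, 0.05], [0, 0, 0]], [[-0.6, 0, 0.15], [0, 0, 0]], [[-0.66, 0, 0.3], [0, 0, 0]], [[-0.69, 0, 0.42], [0, 0, 0]], [[-0.69, 0, 0.5], [0, 0, 0]]]'

```text
t: 10.15
tool_pos: [0.647, -0.1374, 0.0746]
tcp_rot: [-179.9, -0.0, 95.0]
wrist_force: [0.3, 0.4, -2.0]
width: 0.0256
gripper_force: 49.4
```

```bash
python3 go.py .643 -.140 .0226 95; python3 -c "
from h import *
for n in ('scene','top'):
  snap(n,n+'2')
a=cv2.imread('pics/scene2.png')[180:330,130:380];b=cv2.imread('pics/top2.png')[110:260,200:450]
cv2.imwrite('pics/c2.png',cv2.resize(np.vstack([a,b]),None,fx=2,fy=2))"
```

```text
t 10.15 pos [ 0.647  -0.1374  0.0746] rot [-1.7988e+02 -5.0000e-02  9.5010e+01] w 0.0256 gf 49.4 F [ 0.3  0.4 -2. ]
shift [-0.023 -0.041  0.52 ] turn [-0.0003 -0.0001  0.    ]
```

View pics/c2.png

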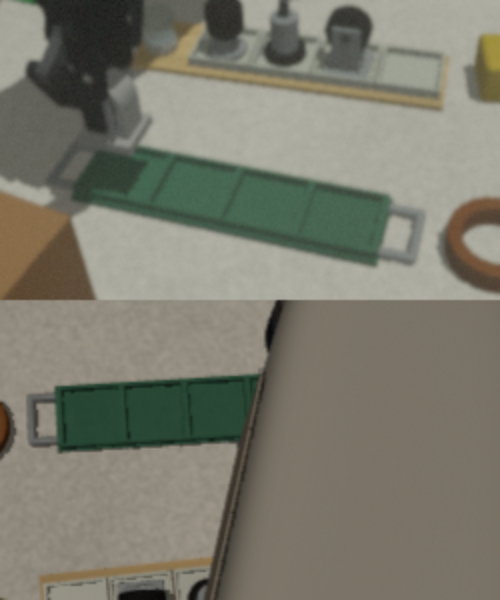

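The scene half shows the bearing held upright above the rightmost pocket, its underside near (125,140). In the top half the arm hides that pocket. Next I lower it and release.

Call:
servo_tool --motion '[[[-0.02, -0.03, 0.08], [0, 0, 0]], [[-0.02, -0.04, 0.17], [0, 0, 0]], [[-0.02, -0.04, 0.26], [0, 0, 0]], [[-0.02, -0.04, 0.34], [0, 0, 0]], [[-0.02, -0.04, 0.42], [0, 0, 0]], [[-0.02, -0.04, 0.47], [0, 0, 0]], [[-0.02, -0.04, 0.5], [0, 0, 0]], [[-0.02, -0.04, 0.515], [0, 0, 0]]]'

```text
t: 11.25
tool_pos: [0.644, -0.1399, 0.0247]
tcp_rot: [180.0, 0.0, 95.0]
wrist_force: [0.1, 0.2, -2.1]
width: 0.0255
gripper_force: 49.4
```

```bash
python3 go.py .643 -.140 .0226 95
```

```text
t 11.25 pos [ 0.644  -0.1399  0.0247] rot [179.99   0.    95.01] w 0.0255 gf 49.4 F [ 0.1  0.2 -2.1]
shift [-0.    -0.01   0.021] turn [0. 0. 0.]
```

Call:
servo_tool --motion '[[[0, -0.01, 0.005], [0, 0, 0]], [[0, -0.01, 0.01], [0, 0, 0]], [[0, -0.01, 0.015], [0, 0, 0]], [[0, -0.01, 0.02], [0, 0, 0]], [[0, -0.01, 0.022], [0, 0, 0]], [[0, -0.01, 0.022], [0, 0, 0]], [[0, -0.01, 0.022], [0, 0, 0]], [[0, -0.01, 0.022], [0, 0, 0]]]'

```text
t: 12.25
tool_pos: [0.6429, -0.14, 0.0226]
tcp_rot: [180.0, 0.0, 95.0]
wrist_force: [0.0, -1.1, -1.9]
width: 0.0255
gripper_force: 49.4
```

Call:
servo_tool --motion '[[[0, 0, 0.002], [0, 0, 0]], [[0, 0, 0.004], [0, 0, 0]], [[0, 0, 0.006], [0, 0, 0]], [[0, 0, 0.008], [0, 0, 0]], [[0, 0, 0.01], [0, 0, 0]], [[0, 0, 0.01], [0, 0, 0]], [[0, 0, 0.01], [0, 0, 0]], [[0, 0, 0.01], [0, 0, 0]]]'

```text
t: 13.25
tool_pos: [0.643, -0.1401, 0.0225]
tcp_rot: [180.0, 0.0, 95.0]
wrist_force: [-2.7, 0.7, 4.9]
width: 0.0255
gripper_force: 50.2
```

Contact shows as +5 N, so the part is on the pocket floor. Releasing, lifting, and moving over to the castor.

Call:
servo_tool --motion '[[[0, 0, 0], [0, 0, 0]], [[0, 0, 0], [0, 0, 0]], [[0, 0, 0], [0, 0, 0]], [[0, 0, 0], [0, 0, 0]], [[0, 0, 0], [0, 0, 0]], [[0, 0, 0], [0, 0, 0]], [[0, 0, -0.02], [0, 0, 0]], [[0, 0, -0.1], [0, 0, 0]]]' --gripper 1

```text
t: 14.25
tool_pos: [0.6424, -0.1399, 0.0314]
tcp_rot: [-179.9, -0.0, 95.0]
wrist_force: [0.6, 0.0, 0.6]
width: 0.0854
gripper_force: 0.0
```

Call:
servo_tool --motion '[[[0, 0, -0.15], [0, 0, 0]], [[0, 0, -0.35], [0, 0, 0]], [[0, 0, -0.6], [0, 0, 0]], [[0, 0, -0.85], [0, 0, 0]], [[0.05, -0.1, -1], [0, 0, 0]], [[0.12, -0.24, -1], [0, 0, 0]], [[0.2, -0.4, -1], [0, 0, 0]], [[0.25, -0.5, -1], [0, 0, 0]]]'

```text
t: 15.25
tool_pos: [0.5895, -0.1189, 0.132]
tcp_rot: [-180.0, -0.0, 95.0]
wrist_force: [-0.7, -0.7, -0.2]
width: 0.0853
gripper_force: 0.0
```

Call:
servo_tool --motion '[[[0.12, -0.12, 0], [0, 0, 0]], [[0.26, -0.26, 0], [0, 0, 0]], [[0.4, -0.4, 0], [0, 0, 0]], [[0.55, -0.55, 0], [0, 0, 0]], [[0.7, -0.7, 0], [0, 0, 0]], [[0.84, -0.84, 0], [0, 0, 0]], [[0.94, -0.94, 0], [0, 0, 0]], [[1, -1, 0], [0, 0, 0]]]'

```text
t: 16.25
tool_pos: [0.4821, -0.0282, 0.1318]
tcp_rot: [180.0, 0.0, 95.0]
wrist_force: [-0.3, 0.5, 0.2]
width: 0.0852
gripper_force: 0.0
```

```bash
python3 go.py .444 -.0077 .0264 92; python3 -c "
from h import *
snap('top','top3');snap('scene','scene3')
b=cv2.imread('pics/top3.png')[130:200,205:395];a=cv2.imread('pics/scene3.png')[170:310,140:330]
cv2.imwrite('pics/c3.png',cv2.resize(np.vstack([a,b]),None,fx=2.7,fy=2.7))"
```

```text
t 16.25 pos [ 0.4821 -0.0282  0.1318] rot [1.7998e+02 1.0000e-02 9.5030e+01] w 0.0852 gf 0.0 F [-0.3  0.5  0.2]
shift [ 0.237 -0.362  1.054] turn [0.0001 0.     0.0084]
```

View pics/c3.png

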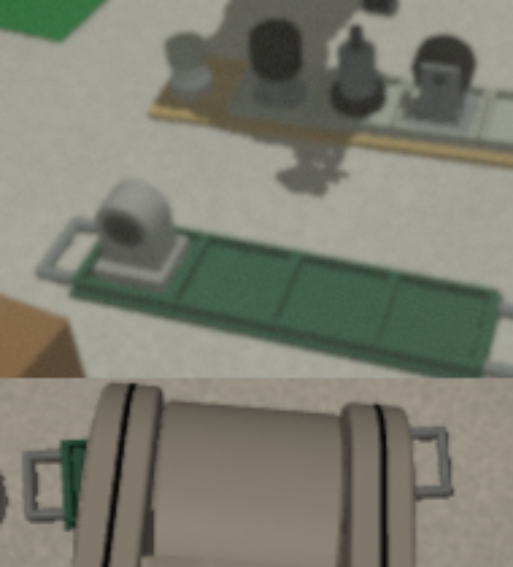

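The bearing stands upright in the rightmost pocket, at (140,235) in the crop. Now the castor.

Call:
servo_tool --motion '[[[0.06, -0.1, 0], [0, 0, 0.002]], [[0.14, -0.22, 0], [0, 0, 0.005]], [[0.21, -0.32, 0.05], [0, 0, 0.0085]], [[0.237, -0.362, 0.2], [0, 0, 0.0085]], [[0.237, -0.362, 0.4], [0, 0, 0.0085]], [[0.237, -0.362, 0.6], [0, 0, 0.0085]], [[0.237, -0.362, 0.8], [0, 0, 0.0085]], [[0.237, -0.362, 0.92], [0, 0, 0.0085]]]'

```text
t: 17.35
tool_pos: [0.4432, -0.0079, 0.0385]
tcp_rot: [-179.9, -0.0, 91.9]
wrist_force: [-0.5, 0.7, 0.5]
width: 0.0853
gripper_force: 0.0
```

Call:
servo_tool --motion '[[[0, 0, 0.06], [0, 0, 0]], [[0, 0, 0.11], [0, 0, 0]], [[0, 0, 0.134], [0, 0, 0]], [[0, 0, 0.134], [0, 0, 0]], [[0, 0, 0.134], [0, 0, 0]], [[0, 0, 0.134], [0, 0, 0]], [[0, 0, 0.134], [0, 0, 0]], [[0, 0, 0.134], [0, 0, 0]]]'

```text
t: 18.35
tool_pos: [0.4445, -0.0081, 0.0263]
tcp_rot: [180.0, 0.0, 91.9]
wrist_force: [0.4, -0.0, -0.3]
width: 0.0857
gripper_force: 0.0
```

Call:
servo_tool --motion '[[[0, 0, 0], [0, 0, 0]], [[0, 0, 0], [0, 0, 0]], [[0, 0, 0], [0, 0, 0]], [[0, 0, 0], [0, 0, 0]], [[0, 0, 0], [0, 0, 0]], [[0, 0, 0], [0, 0, 0]], [[0, 0, 0], [0, 0, 0]], [[0, 0, 0], [0, 0, 0]]]' --gripper 0

```text
t: 19.35
tool_pos: [0.4447, -0.0081, 0.0264]
tcp_rot: [180.0, -0.0, 91.9]
wrist_force: [0.7, 0.8, 3.3]
width: 0.03
gripper_force: 48.3
```

```bash
python3 go.py .6377 -.0785 .0226 95
```

```text
t 19.35 pos [ 0.4447 -0.0081  0.0264] rot [179.97  -0.    91.95] w 0.03 gf 48.3 F [0.7 0.8 3.3]
shift [-0.769  1.905  0.039] turn [ 0.0001  0.     -0.0085]
```

Castor gripped, opening 30.0 mm. Carrying it to the second pocket from the right.

Call:
servo_tool --motion '[[[0, 0, -0.1], [0, 0, 0]], [[0, 0, -0.25], [0, 0, 0]], [[0, 0.05, -0.45], [0, 0, 0]], [[0, 0.2, -0.65], [0, 0, 0]], [[0, 0.4, -0.85], [0, 0, -0.003]], [[-0.1, 0.6, -0.95], [0, 0, -0.006]], [[-0.22, 0.8, -1], [0, 0, -0.0085]], [[-0.3, 0.95, -1], [0, 0, -0.0085]]]'

```text
t: 20.35
tool_pos: [0.541, -0.0353, 0.1267]
tcp_rot: [180.0, 0.0, 95.0]
wrist_force: [-0.2, -0.3, -1.5]
width: 0.03
gripper_force: 48.0
```

```bash
python3 go.py .6377 -.0785 .0226 95
```

```text
t 20.35 pos [ 0.541  -0.0353  0.1267] rot [1.7999e+02 1.0000e-02 9.5000e+01] w 0.03 gf 48.0 F [-0.2 -0.3 -1.5]
shift [-0.514  0.925  1.041] turn [ 0.  0. -0.]
```

Call:
servo_tool --motion '[[[-0.06, 0.12, 0], [0, 0, 0]], [[-0.15, 0.28, 0], [0, 0, 0]], [[-0.25, 0.46, 0], [0, 0, 0]], [[-0.36, 0.64, 0.0], [0, 0, 0]], [[-0.44, 0.8, 0.03], [0, 0, 0]], [[-0.5, 0.9, 0.12], [0, 0, 0]], [[-0.514, 0.925, 0.25], [0, 0, 0]], [[-0.514, 0.925, 0.4], [0, 0, 0]]]'

```text
t: 21.35
tool_pos: [0.6363, -0.0778, 0.0847]
tcp_rot: [-179.9, -0.0, 95.0]
wrist_force: [-1.5, -0.2, -2.0]
width: 0.0299
gripper_force: 48.1
```

Call:
servo_tool --motion '[[[0, 0, 0.1], [0, 0, 0]], [[0, 0, 0.2], [0, 0, 0]], [[0, 0, 0.32], [0, 0, 0]], [[0, 0, 0.44], [0, 0, 0]], [[0, 0, 0.52], [0, 0, 0]], [[0, 0, 0.58], [0, 0, 0]], [[0, 0, 0.61], [0, 0, 0]], [[0, 0, 0.625], [0, 0, 0]]]'

```text
t: 22.35
tool_pos: [0.6372, -0.0781, 0.0237]
tcp_rot: [180.0, 0.0, 95.0]
wrist_force: [0.1, -0.3, -1.9]
width: 0.0299
gripper_force: 48.1
```

```bash
python3 go.py .6377 -.0785 .0226 95;python3 -c "
from h import *
snap('scene','scene4')
a=cv2.imread('pics/scene4.png')[170:310,140:360]
cv2.imwrite('pics/c4.png',cv2.resize(a,None,fx=3.5,fy=3.5))"
```

```text
t 22.35 pos [ 0.6372 -0.0781  0.0237] rot [179.98   0.    95.01] w 0.0299 gf 48.1 F [ 0.1 -0.3 -1.9]
shift [-0.005  0.005  0.011] turn [0. 0. 0.]
```

View pics/c4.png

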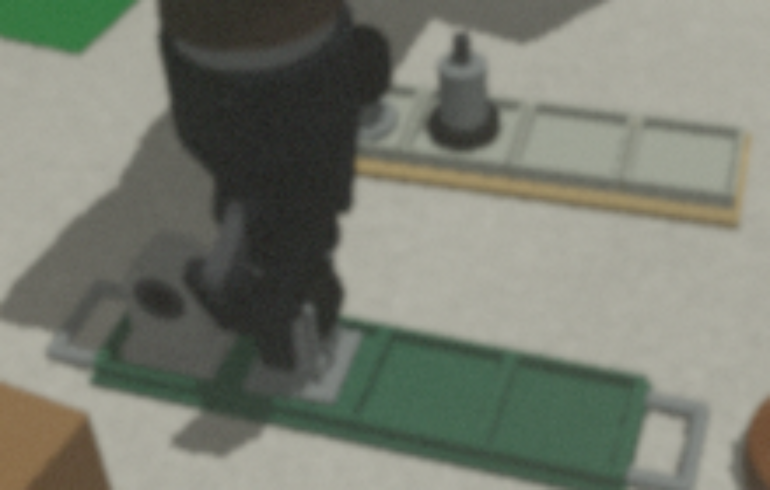

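The castor's plate sits inside the second pocket, at (300,370) in the crop. I lower the last 2 mm.

Call:
servo_tool --motion '[[[0, 0, 0.004], [0, 0, 0]], [[0, 0, 0.008], [0, 0, 0]], [[0, 0, 0.011], [0, 0, 0]], [[0, 0, 0.014], [0, 0, 0]], [[0, 0, 0.016], [0, 0, 0]], [[0, 0, 0.018], [0, 0, 0]], [[0, 0, 0.019], [0, 0, 0]], [[0, 0, 0.019], [0, 0, 0]]]'

```text
t: 23.4
tool_pos: [0.6371, -0.078, 0.0225]
tcp_rot: [180.0, 0.0, 95.0]
wrist_force: [-3.0, -0.5, 5.5]
width: 0.0301
gripper_force: 48.7
```

Call:
servo_tool --motion '[[[0, 0, 0], [0, 0, 0]], [[0, 0, 0], [0, 0, 0]], [[0, 0, 0], [0, 0, 0]], [[0, 0, 0], [0, 0, 0]], [[0, 0, 0], [0, 0, 0]], [[0, 0, 0], [0, 0, 0]], [[0, 0, -0.02], [0, 0, 0]], [[0, 0, -0.1], [0, 0, 0]]]' --gripper 1

```text
t: 24.4
tool_pos: [0.6365, -0.078, 0.0316]
tcp_rot: [-179.9, -0.0, 95.0]
wrist_force: [-1.0, -1.1, -0.5]
width: 0.0854
gripper_force: 0.0
```

Call:
servo_tool --motion '[[[0, 0, -0.15], [0, 0, 0]], [[0, 0, -0.35], [0, 0, 0]], [[0, 0, -0.6], [0, 0, 0]], [[0, 0, -0.85], [0, 0, 0]], [[0, -0.15, -1], [0, 0, 0]], [[0, -0.35, -1], [0, 0, 0]], [[0, -0.6, -1], [0, 0, 0]], [[0, -0.85, -1], [0, 0, 0]]]'

```text
t: 25.4
tool_pos: [0.5521, -0.0856, 0.1333]
tcp_rot: [179.9, 0.0, 95.0]
wrist_force: [0.4, 0.1, -0.4]
width: 0.0852
gripper_force: 0.0
```

```bash
python3 go.py .450 -.0715 .0264 96
```

```text
t 25.4 pos [ 0.5521 -0.0856  0.1333] rot [1.7988e+02 3.0000e-02 9.5010e+01] w 0.0852 gf 0.0 F [ 0.4  0.1 -0.4]
shift [ 0.23  -1.007  1.067] turn [ 0.0003  0.0001 -0.0028]
```

Call:
servo_tool --motion '[[[0.05, -0.2, 0], [0, 0, 0]], [[0.1, -0.42, 0], [0, 0, 0]], [[0.16, -0.66, 0], [0, 0, 0]], [[0.2, -0.86, 0], [0, 0, 0]], [[0.23, -1, 0.02], [0, 0, 0]], [[0.23, -1, 0.15], [0, 0, 0]], [[0.23, -1, 0.3], [0, 0, 0]], [[0.23, -1, 0.45], [0, 0, 0]]]'

```text
t: 26.4
tool_pos: [0.4518, -0.0714, 0.0865]
tcp_rot: [179.9, 0.0, 95.0]
wrist_force: [-0.3, -0.1, -0.8]
width: 0.0855
gripper_force: 0.0
```

Call:
servo_tool --motion '[[[0, 0, 0.13], [0, 0, 0]], [[0, 0, 0.26], [0, 0, 0]], [[0, 0, 0.39], [0, 0, 0]], [[0, 0, 0.5], [0, 0, 0]], [[0, 0, 0.57], [0, 0, 0]], [[0, 0, 0.61], [0, 0, 0]], [[0, 0, 0.617], [0, 0, 0]], [[0, 0, 0.617], [0, 0, 0]]]'

```text
t: 27.4
tool_pos: [0.451, -0.0713, 0.0254]
tcp_rot: [180.0, 0.0, 95.0]
wrist_force: [0.5, -0.7, -0.1]
width: 0.0851
gripper_force: 0.0
```

Call:
servo_tool --motion '[[[0, 0, 0], [0, 0, 0]], [[0, 0, 0], [0, 0, 0]], [[0, 0, 0], [0, 0, 0]], [[0, 0, 0], [0, 0, 0]], [[0, 0, 0], [0, 0, 0]], [[0, 0, 0], [0, 0, 0]], [[0, 0, 0], [0, 0, 0]], [[0, 0, 0], [0, 0, 0]]]' --gripper 0

```text
t: 28.4
tool_pos: [0.4511, -0.0713, 0.0254]
tcp_rot: [180.0, 0.0, 95.0]
wrist_force: [-0.9, 0.6, 5.7]
width: 0.0269
gripper_force: 49.4
```

```bash
python3 go.py .6323 -.0163 .0226 95;python3 -c "
from h import *
snap('scene','scene5')
a=cv2.imread('pics/scene5.png')[150:310,140:360]
cv2.imwrite('pics/c5.png',cv2.resize(a,None,fx=3.5,fy=3.5))"
```

```text
t 28.4 pos [ 0.4511 -0.0713  0.0254] rot [1.7996e+02 1.0000e-02 9.5000e+01] w 0.0269 gf 49.4 F [-0.9  0.6  5.7]
shift [0.39  1.853 0.029] turn [0.0001 0.     0.    ]
```

View pics/c5.png

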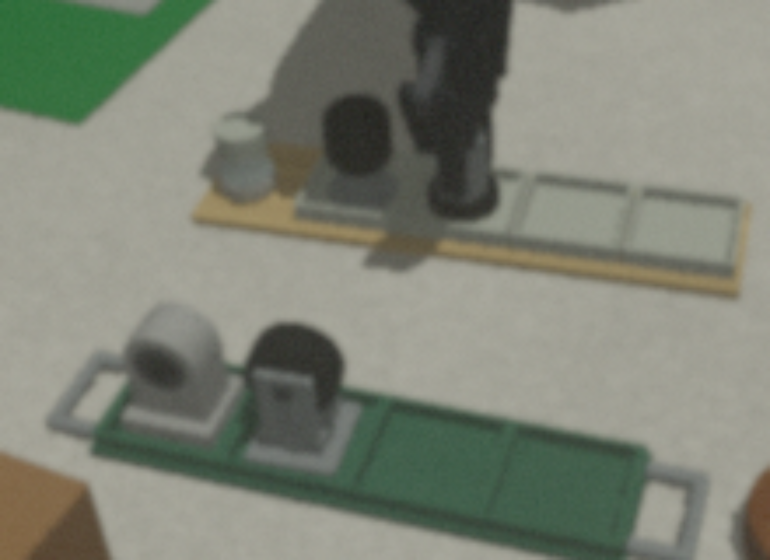

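The castor and bearing stand upright in the two right pockets, near (300,395) and (175,370). The foot is gripped at (465,180). Carrying it to the third pocket.

Call:
servo_tool --motion '[[[0, 0, -0.1], [0, 0, 0]], [[0, 0, -0.25], [0, 0, 0]], [[0, 0.05, -0.45], [0, 0, 0]], [[0, 0.2, -0.65], [0, 0, 0]], [[0.05, 0.4, -0.85], [0, 0, 0]], [[0.15, 0.6, -0.95], [0, 0, 0]], [[0.28, 0.8, -1], [0, 0, 0]], [[0.38, 0.95, -1], [0, 0, 0]]]'

```text
t: 29.45
tool_pos: [0.5427, -0.0245, 0.1253]
tcp_rot: [180.0, 0.0, 95.0]
wrist_force: [-0.6, -0.4, -1.3]
width: 0.0268
gripper_force: 49.3
```

Call:
servo_tool --motion '[[[0.01, 0.16, 0], [0, 0, 0]], [[0.01, 0.34, 0], [0, 0, 0]], [[0.01, 0.54, 0], [0, 0, 0]], [[0.01, 0.72, 0], [0, 0, 0]], [[0.01, 0.84, 0.03], [0, 0, 0]], [[0.01, 0.903, 0.12], [0, 0, 0]], [[0.01, 0.903, 0.25], [0, 0, 0]], [[0.01, 0.903, 0.4], [0, 0, 0]]]'

```text
t: 30.45
tool_pos: [0.631, -0.0163, 0.0837]
tcp_rot: [-179.9, -0.0, 95.0]
wrist_force: [0.1, 0.0, -1.4]
width: 0.0269
gripper_force: 49.3
```

Call:
servo_tool --motion '[[[0, 0, 0.1], [0, 0, 0]], [[0, 0, 0.2], [0, 0, 0]], [[0, 0, 0.32], [0, 0, 0]], [[0, 0, 0.44], [0, 0, 0]], [[0, 0, 0.52], [0, 0, 0]], [[0, 0, 0.58], [0, 0, 0]], [[0, 0, 0.61], [0, 0, 0]], [[0, 0, 0.62], [0, 0, 0]]]'

```text
t: 31.45
tool_pos: [0.632, -0.0162, 0.0231]
tcp_rot: [180.0, 0.0, 95.0]
wrist_force: [-0.2, 0.1, -1.0]
width: 0.0269
gripper_force: 49.3
```

```bash
python3 go.py .6323 -.0163 .0214 95;python3 -c "
from h import *
snap('scene','scene6')
a=cv2.imread('pics/scene6.png')[150:310,140:360]
cv2.imwrite('pics/c6.png',cv2.resize(a,None,fx=3.5,fy=3.5))"
```

```text
t 31.45 pos [ 0.632  -0.0162  0.0231] rot [179.99   0.    95.01] w 0.0269 gf 49.3 F [-0.2  0.1 -1. ]
shift [-0.001  0.003  0.017] turn [0. 0. 0.]
```

View pics/c6.png

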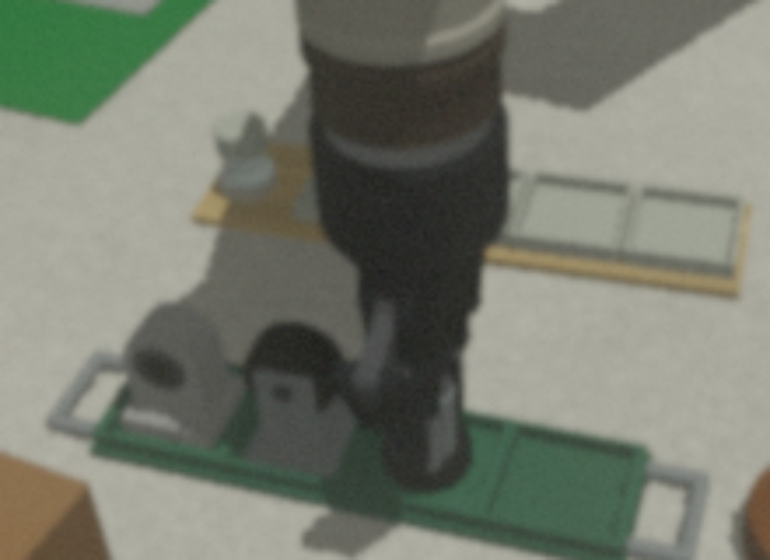

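The foot's disc is inside the third pocket, at (430,465). I lower it gently.

Call:
servo_tool --motion '[[[0, 0, 0.004], [0, 0, 0]], [[0, 0, 0.008], [0, 0, 0]], [[0, 0, 0.011], [0, 0, 0]], [[0, 0, 0.014], [0, 0, 0]], [[0, 0, 0.017], [0, 0, 0]], [[0, 0, 0.019], [0, 0, 0]], [[0, 0, 0.021], [0, 0, 0]], [[0, 0, 0.021], [0, 0, 0]]]'

```text
t: 32.5
tool_pos: [0.6319, -0.0162, 0.0215]
tcp_rot: [180.0, 0.0, 95.0]
wrist_force: [-1.8, 0.7, 3.6]
width: 0.0268
gripper_force: 49.4
```

Call:
servo_tool --motion '[[[0, 0, 0], [0, 0, 0]], [[0, 0, 0], [0, 0, 0]], [[0, 0, 0], [0, 0, 0]], [[0, 0, 0], [0, 0, 0]], [[0, 0, 0], [0, 0, 0]], [[0, 0, 0], [0, 0, 0]], [[0, 0, -0.02], [0, 0, 0]], [[0, 0, -0.1], [0, 0, 0]]]' --gripper 1

```text
t: 33.5
tool_pos: [0.6314, -0.0162, 0.0308]
tcp_rot: [-179.9, -0.0, 95.0]
wrist_force: [0.4, 1.3, -0.3]
width: 0.0857
gripper_force: 0.0
```

Call:
servo_tool --motion '[[[0, 0, -0.15], [0, 0, 0]], [[0, 0, -0.35], [0, 0, 0]], [[0, 0, -0.6], [0, 0, 0]], [[0, 0, -0.85], [0, 0, 0]], [[0, -0.15, -1], [0, 0, 0]], [[-0.1, -0.35, -1], [0, 0, 0]], [[-0.25, -0.6, -1], [0, 0, 0]], [[-0.4, -0.85, -1], [0, 0, 0]]]'

```text
t: 34.5
tool_pos: [0.5506, -0.0639, 0.1325]
tcp_rot: [179.9, 0.0, 95.0]
wrist_force: [0.4, -0.5, 0.4]
width: 0.0857
gripper_force: 0.0
```

```bash
python3 go.py .462 -.1284 .029 95
```

```text
t 34.5 pos [ 0.5506 -0.0639  0.1325] rot [1.7988e+02 3.0000e-02 9.5030e+01] w 0.0857 gf 0.0 F [ 0.4 -0.5  0.4]
shift [-0.564 -0.941  1.034] turn [0.0003 0.0001 0.0001]
```

Call:
servo_tool --motion '[[[-0.1, -0.18, 0], [0, 0, 0]], [[-0.22, -0.38, 0], [0, 0, 0]], [[-0.36, -0.6, 0], [0, 0, 0]], [[-0.48, -0.8, 0], [0, 0, 0]], [[-0.564, -0.935, 0.02], [0, 0, 0]], [[-0.564, -0.935, 0.15], [0, 0, 0]], [[-0.564, -0.935, 0.3], [0, 0, 0]], [[-0.564, -0.935, 0.45], [0, 0, 0]]]'

```text
t: 35.5
tool_pos: [0.4632, -0.1274, 0.085]
tcp_rot: [180.0, -0.0, 95.0]
wrist_force: [0.2, 0.0, -0.1]
width: 0.0855
gripper_force: 0.0
```

Call:
servo_tool --motion '[[[0, 0, 0.13], [0, 0, 0]], [[0, 0, 0.26], [0, 0, 0]], [[0, 0, 0.39], [0, 0, 0]], [[0, 0, 0.48], [0, 0, 0]], [[0, 0, 0.54], [0, 0, 0]], [[0, 0, 0.57], [0, 0, 0]], [[0, 0, 0.58], [0, 0, 0]], [[0, 0, 0.58], [0, 0, 0]]]'

```text
t: 36.5
tool_pos: [0.4628, -0.1279, 0.0283]
tcp_rot: [180.0, 0.0, 95.0]
wrist_force: [1.1, 0.7, 1.1]
width: 0.0855
gripper_force: 0.0
```

Call:
servo_tool --motion '[[[0, 0, 0], [0, 0, 0]], [[0, 0, 0], [0, 0, 0]], [[0, 0, 0], [0, 0, 0]], [[0, 0, 0], [0, 0, 0]], [[0, 0, 0], [0, 0, 0]], [[0, 0, 0], [0, 0, 0]], [[0, 0, 0], [0, 0, 0]], [[0, 0, 0], [0, 0, 0]]]' --gripper 0

```text
t: 37.5
tool_pos: [0.4627, -0.1279, 0.0284]
tcp_rot: [180.0, 0.0, 95.0]
wrist_force: [-1.8, -0.1, 5.5]
width: 0.0364
gripper_force: 50.5
```

```bash
python3 go.py .6269 .0455 .026 95;python3 -c "
from h import *
snap('scene','scene7')
a=cv2.imread('pics/scene7.png')[150:310,140:360]
cv2.imwrite('pics/c7.png',cv2.resize(a,None,fx=3.5,fy=3.5))"
```

```text
t 37.5 pos [ 0.4627 -0.1279  0.0284] rot [1.7997e+02 2.0000e-02 9.5010e+01] w 0.0364 gf 50.5 F [-1.8 -0.1  5.5]
shift [1.584 1.787 0.025] turn [0.0001 0.     0.    ]
```

View pics/c7.png

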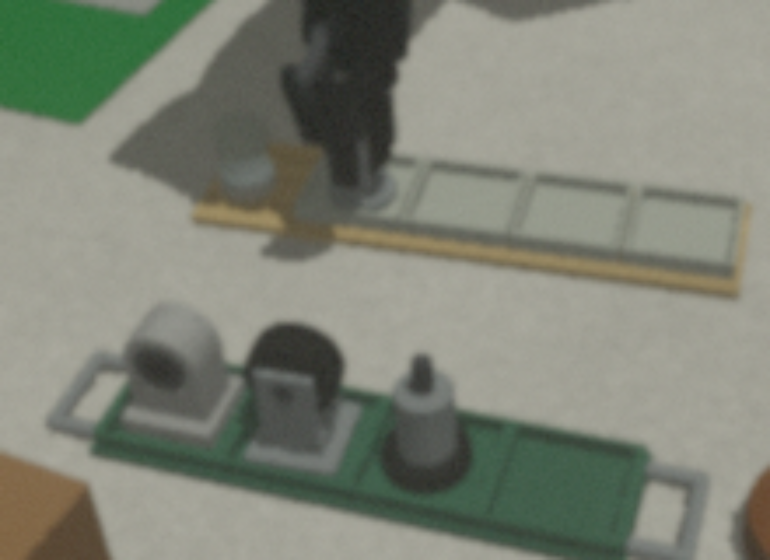

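The foot stands upright in the third pocket, at (425,430). The knob is gripped, opening 36.4 mm. Carrying it to the leftmost pocket.

Call:
servo_tool --motion '[[[0, 0, -0.1], [0, 0, 0]], [[0, 0, -0.25], [0, 0, 0]], [[0, 0.05, -0.45], [0, 0, 0]], [[0.05, 0.2, -0.65], [0, 0, 0]], [[0.15, 0.4, -0.85], [0, 0, 0]], [[0.3, 0.6, -0.95], [0, 0, 0]], [[0.45, 0.8, -1], [0, 0, 0]], [[0.6, 0.95, -1], [0, 0, 0]]]'

```text
t: 38.55
tool_pos: [0.5529, -0.0591, 0.1285]
tcp_rot: [179.9, 0.0, 95.0]
wrist_force: [0.6, 0.1, -1.6]
width: 0.0363
gripper_force: 50.3
```

Call:
servo_tool --motion '[[[0.14, 0.13, 0], [0, 0, 0]], [[0.3, 0.27, 0], [0, 0, 0]], [[0.48, 0.42, 0], [0, 0, 0]], [[0.66, 0.57, 0], [0, 0, 0]], [[0.82, 0.7, 0], [0, 0, 0]], [[0.93, 0.79, 0], [0, 0, 0]], [[0.984, 0.837, 0.05], [0, 0, 0]], [[0.984, 0.837, 0.15], [0, 0, 0]]]'

```text
t: 39.55
tool_pos: [0.627, 0.0458, 0.1126]
tcp_rot: [180.0, 0.0, 95.0]
wrist_force: [-0.7, -0.5, -1.4]
width: 0.0364
gripper_force: 50.3
```

Call:
servo_tool --motion '[[[0, 0, 0.13], [0, 0, 0]], [[0, 0, 0.28], [0, 0, 0]], [[0, 0, 0.43], [0, 0, 0]], [[0, 0, 0.58], [0, 0, 0]], [[0, 0, 0.7], [0, 0, 0]], [[0, 0, 0.79], [0, 0, 0]], [[0, 0, 0.84], [0, 0, 0]], [[0, 0, 0.865], [0, 0, 0]]]'

```text
t: 40.55
tool_pos: [0.6269, 0.0456, 0.0264]
tcp_rot: [180.0, 0.0, 95.0]
wrist_force: [0.8, -0.3, -0.9]
width: 0.0363
gripper_force: 50.3
```

```bash
python3 go.py .6269 .0455 .0244 95;python3 -c "
from h import *
snap('scene','scene8')
a=cv2.imread('pics/scene8.png')[150:310,140:360]
cv2.imwrite('pics/c8.png',cv2.resize(a,None,fx=3.5,fy=3.5))"
```

```text
t 40.55 pos [0.6269 0.0456 0.0264] rot [179.99   0.    95.01] w 0.0363 gf 50.3 F [ 0.8 -0.3 -0.9]
shift [-0.001  0.     0.02 ] turn [0. 0. 0.]
```

View pics/c8.png

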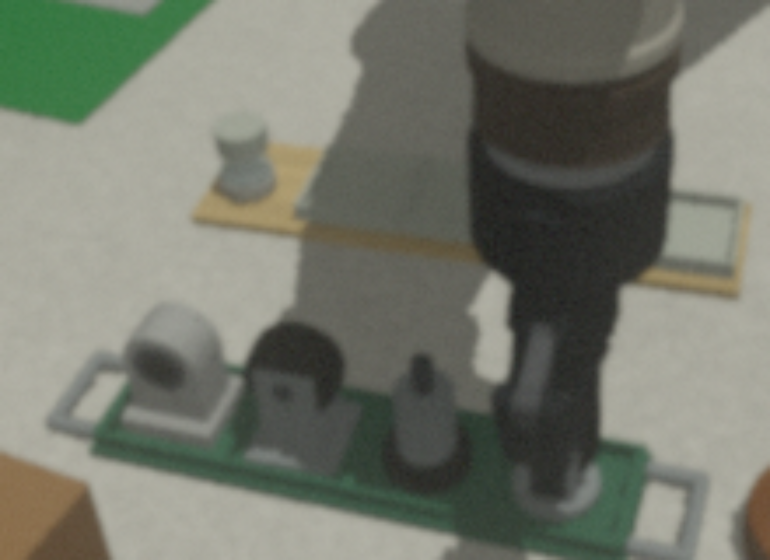

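The knob's disc is inside the leftmost pocket, at (558,490). I lower the last 2 mm.

Call:
servo_tool --motion '[[[0, 0, 0.004], [0, 0, 0]], [[0, 0, 0.008], [0, 0, 0]], [[0, 0, 0.012], [0, 0, 0]], [[0, 0, 0.015], [0, 0, 0]], [[0, 0, 0.018], [0, 0, 0]], [[0, 0, 0.021], [0, 0, 0]], [[0, 0, 0.023], [0, 0, 0]], [[0, 0, 0.023], [0, 0, 0]]]'

```text
t: 41.6
tool_pos: [0.6267, 0.0456, 0.0245]
tcp_rot: [180.0, 0.0, 95.0]
wrist_force: [-1.6, -0.2, 2.2]
width: 0.0366
gripper_force: 50.5
```

Call:
servo_tool --motion '[[[0, 0, 0], [0, 0, 0]], [[0, 0, 0], [0, 0, 0]], [[0, 0, 0], [0, 0, 0]], [[0, 0, 0], [0, 0, 0]], [[0, 0, 0], [0, 0, 0]], [[0, 0, 0], [0, 0, 0]], [[0, 0, -0.02], [0, 0, 0]], [[0, 0, -0.1], [0, 0, 0]]]' --gripper 1

```text
t: 42.6
tool_pos: [0.6262, 0.0455, 0.0341]
tcp_rot: [-179.9, 0.0, 95.0]
wrist_force: [0.2, 0.1, -0.1]
width: 0.0856
gripper_force: 0.0
```

Call:
servo_tool --motion '[[[0, 0, -0.15], [0, 0, 0]], [[0, 0, -0.35], [0, 0, 0]], [[0, 0, -0.6], [0, 0, 0]], [[0, 0, -0.85], [0, 0, 0]], [[0, -0.15, -1], [0, 0, 0]], [[0.1, -0.35, -1], [0, 0, 0]], [[0.25, -0.6, -1], [0, 0, 0]], [[0.4, -0.85, -1], [0, 0, 0]]]'

```text
t: 43.6
tool_pos: [0.5383, 0.0783, 0.1357]
tcp_rot: [179.9, -0.0, 95.0]
wrist_force: [0.6, -0.4, 0.6]
width: 0.0853
gripper_force: 0.0
```

Call:
servo_tool --motion '[[[0.1, -0.1, 0], [0, 0, 0]], [[0.25, -0.25, 0], [0, 0, 0]], [[0.4, -0.4, 0], [0, 0, 0]], [[0.55, -0.5, 0], [0, 0, 0]], [[0.7, -0.6, 0], [0, 0, 0]], [[0.85, -0.7, 0], [0, 0, 0]], [[0.95, -0.78, 0], [0, 0, 0]], [[1, -0.8, 0], [0, 0, 0]]]'

```text
t: 44.6
tool_pos: [0.4495, 0.1713, 0.1342]
tcp_rot: [-180.0, 0.0, 95.1]
wrist_force: [1.3, -0.1, 0.1]
width: 0.0854
gripper_force: 0.0
```

```bash
python3 -c "
from h import *
snap('scene','scene9');snap('top','top9')
a=cv2.imread('pics/scene9.png')[190:310,140:360];b=cv2.imread('pics/top9.png')[125:205,185:405]
cv2.imwrite('pics/c9.png',cv2.resize(np.vstack([a,b]),None,fx=2.95,fy=2.95))
s=robot.state();print(s['t'],s['wrist_force'])"
```

```text
44.7 [ 0.83225635 -0.02012845 -0.51835298]
```

View pics/c9.png

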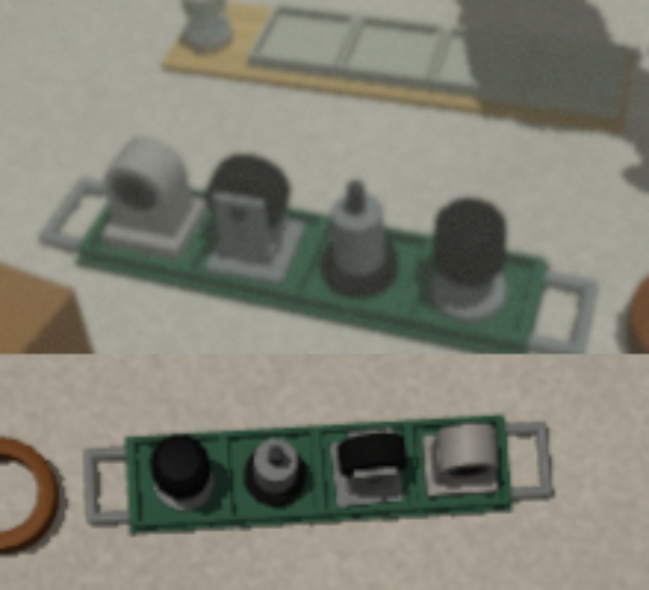

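All four parts stand upright, one to a pocket. From left to right in the top view they are knob, foot, castor, bearing, which is the reverse of the board order. Handing in.

```bash
python3 -c "
from station import ticket
print(ticket.hand_in())"
```

```text
the job is handed in; nothing more can be done
None
```

I moved all four parts into the rack in reverse order (left to right: knob, foot, castor, bearing), each upright and released, and handed the job in at about 45 s; it returned no verdict.

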